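# Open the push-button document box

### The job

Open the grey steel document box by its lock. With the fingertips, picking nothing up, press the keys of the code lightly, each straight down until it stays in: first the second key from the left, then the rightmost, then the middle one, leaving the other two keys up. Then push the catch at the right end of the deck across to the right until the lid springs up; leave it open, the box where it stands and the things around it undisturbed.

Things in the scene. Friction and masses are not known exactly. Their poses are not given: they have to be found in the camera images.
- box: grey steel document box, 300 mm wide (its y), 220 mm deep (its x), 80 mm high, 3 kg, standing loose on the desk on rubber feet. Origin: centre of its underside; its z up, its x away from its front towards the lid's hinge, its y to the left along the row of keys. The front 88 mm of its top is a fixed deck, level, 80 mm above the desk, with the keys and the catch; the rest of the top is the lid, flush with the deck
- key_1 (a joint): travel of the leftmost key in m: 0 up, 0.007 fully down. It moves straight down, takes about 2.5 N and stays down; nothing lifts it again
- key_1_top (a point): centre of the flat top of the leftmost key: round steel key 18 mm across, its top 10 mm above the deck when up and 3 mm when down; the keys stand 36 mm apart in one row along the box's y, 66 mm in front of the box's middle
- key_2 (a joint): travel of the second from the left key in m: 0 up, 0.007 fully down. It moves straight down, takes about 2.5 N and stays down; nothing lifts it again
- key_2_top (a point): centre of the flat top of the second from the left key: round steel key 18 mm across, its top 10 mm above the deck when up and 3 mm when down; the keys stand 36 mm apart in one row along the box's y, 66 mm in front of the box's middle
- key_3 (a joint): travel of the middle (third) key in m: 0 up, 0.007 fully down. It moves straight down, takes about 2.5 N and stays down; nothing lifts it again
- key_3_top (a point): centre of the flat top of the middle (third) key: round steel key 18 mm across, its top 10 mm above the deck when up and 3 mm when down; the keys stand 36 mm apart in one row along the box's y, 66 mm in front of the box's middle
- key_4 (a joint): travel of the fourth from the left key in m: 0 up, 0.007 fully down. It moves straight down, takes about 2.5 N and stays down; nothing lifts it again
- key_4_top (a point): centre of the flat top of the fourth from the left key: round steel key 18 mm across, its top 10 mm above the deck when up and 3 mm when down; the keys stand 36 mm apart in one row along the box's y, 66 mm in front of the box's middle
- key_5 (a joint): travel of the rightmost (fifth) key in m: 0 up, 0.007 fully down. It moves straight down, takes about 2.5 N and stays down; nothing lifts it again
- key_5_top (a point): centre of the flat top of the rightmost (fifth) key: round steel key 18 mm across, its top 10 mm above the deck when up and 3 mm when down; the keys stand 36 mm apart in one row along the box's y, 66 mm in front of the box's middle
- catch (a joint): travel of the sliding catch in m: 0 shut, 0.018 fully across to the right (the box's -y). About 2 N moves it once the right keys are down and it stays where it is left; until then the lock stops it after 1.5 mm. The lid is let go at about 0.014
- catch_face (a point): middle of the left face of the catch's steel thumb tab, 8 mm above the deck. The tab is 26 mm along the box's x, 10 mm thick along y, and stands from 2 to 15 mm above the deck, in the same line as the keys; 52 mm of free deck lie between it and the rightmost key
- lid (a joint): opening of the lid in rad: 0 shut, 0.9 fully open. The catch holds it against a spring; let go, it rises by itself in about a second and stays open. Its hinge is along the far edge of the box, its front edge rises to 0.1 m above the deck
- lid_front (a point): middle of the upper front edge of the lid, which lies next to the deck when shut; a thin wire carrying handle lies flat on the lid
- ink_bottle: bystander: square ink bottle with a black screw cap, 50x50x60 mm, standing left of the box. Origin: centre of its underside, z up
- fountain_pen: bystander: black fountain pen, 137 mm long, 13 mm thick, lying in front of the box. Origin: underside, middle; y along the pen
- wax_seal: bystander: wax seal with a brass foot and turned wooden handle, 25x25x79 mm, standing upright right of the box. Origin: centre of its underside, z up
- eraser: bystander: small eraser, 20x44x12 mm, lying in front of the box. Origin: centre of its underside, y along it
- matchbox: bystander: matchbox, 37x54x16 mm, lying in front of the box. Origin: centre of its underside, y along it
- tumbler_a: bystander: crystal tumbler, 82 mm across, 94 mm high, on a coaster at the left of the desk. Origin: centre of its underside, z up
- desk_folder: bystander, fixed: black folder 238x318x12 mm with spectacles on it, at the right. Origin: centre of its underside
- decanter: bystander, fixed: square decanter 112x112x302 mm at the left. Origin: centre of its underside
- lamp: bystander, fixed: glass storm lantern 151 mm across, 353 mm high, back left. Origin: centre of its underside

How it is judged:
On the way, in this order (a step that is already met when the one before it is completed fails the run):
1. the second key from the left is pressed fully down, before any other (value of joint key_2 above 0.0055 m and value of joint each of key_1, key_3, key_4, key_5 below 0.002 m), for 0.1 s.
2. then the rightmost key is pressed fully down (value of joint each of key_2, key_5 above 0.0055 m and value of joint each of key_1, key_3, key_4 below 0.002 m), for 0.1 s.
3. then the middle key is pressed fully down (value of joint each of key_2, key_5, key_3 above 0.0055 m and value of joint each of key_1, key_4 below 0.002 m), for 0.1 s.
4. then the catch is pushed across and the lid springs up (value of joint each of key_2, key_5, key_3 above 0.0055 m and value of joint catch above 0.013 m and value of joint lid above 0.6 rad), for 0.1 s.
At the end, for the whole second after the job is handed in: Second, middle and rightmost keys down (over 5.5 of 7 mm), the other two up (under 2 mm), catch across (over 13 of 18 mm), lid open (over 0.7 rad) and still, box level and within 30 mm of where it stood, the things beside it upright and within 30 mm of their places (all of step 3 and value of joint lid above 0.7 rad and value of joint catch above 0.013 m and velocity of joint lid below 0.1 rad/s and distance of each of box, ink_bottle, fountain_pen, wax_seal, eraser, matchbox, tumbler_a from where it was at the start of the episode below 0.03 m and angle between box's own z axis and vertical below 0.03 rad and height (world z) of box below 0.006 m and angle between each of ink_bottle, wax_seal, eraser, matchbox, tumbler_a's own z axis and vertical below 0.2 rad); the robot touches nothing.
It fails at once if a key that is not in the code (leftmost or fourth) is pressed (value of joint any of key_1, key_4 above 0.003 m).
It fails at once if the keys are pressed out of order ((value of joint key_5 above 0.003 m and value of joint key_2 below 0.005 m) or (value of joint key_3 above 0.003 m and value of joint key_5 below 0.005 m)).
It fails at once if the box is pressed or pushed with more than 30 N (contact force between any of the fingers, the arm and box above 30 N).
It fails at once if the box is lifted, tipped or shoved more than 30 mm (height (world z) of box above 0.006 m or angle between box's own z axis and vertical above 0.05 rad or distance of box from where it was at the start of the episode above 0.03 m).
It fails at once if a thing beside the box is knocked over, lifted or moved more than 30 mm (distance of any of ink_bottle, fountain_pen, wax_seal, eraser, matchbox, tumbler_a from where it was at the start of the episode above 0.03 m or angle between any of ink_bottle, wax_seal, eraser, matchbox, tumbler_a's own z axis and vertical above 0.35 rad).
It also fails if it takes over 48 s, if anything falls off the work surface, if the arm or the gripper's body presses on something with over 40 N, if the wrist force passes 120 N, or if a joint passes its speed limit or range.

### The arm

A 6-joint arm with a two-finger parallel gripper is mounted at the origin on the work surface; the furniture and walls round the work are solid. World frame = base frame: x ahead of the robot, y to its left, z up, the work surface at z = 0. Lengths are in m, angles in rad, forces in N, time in s.
With the tool pointing down it reaches from about 0.375 to 0.975 m from the base axis. Payload 3.8 kg.
Tool frame: the origin (TCP) lies on the mounting face of the last link; the fingertips stand 173 mm ahead of it and the grasp point (between the pads) lies 155 mm ahead of it; z points along the fingers, y is the line along which they close (so a half turn about z gives the same grasp; the last joint's range is limited). The gripper opens to 85 mm and grips with 20 to 120 N. Pads are 22 mm wide; open, the fingers measure 114 mm over their backs; the gripper's body (76 mm by 85 mm) begins 54 mm behind the grasp point. The pads swing forward as they close: fully open they stand 13 mm farther back than shut.
Start: joints at [-1.302, 0.264, 1.604, -0, 1.274, -0.037], TCP at [0.203, -0.644, 0.405] pointing down, gripper open.
Joint ranges: [-2.63, 2.63], [-0.94, 2.18], [0.31, 2.57], [-1.31, 4.45], [0, 2.66], [-2.55, 2.55]. Speed limits (rad/s): [2.57, 2.57, 3.14, 3.14, 3.14, 3.14].

### API

Orientations are given as a rotation vector (axis times angle).
In Python, from workcell import bot gives the robot as it stands.
- The arm moves only by the tool drive_tool, never from a script. Its argument "increments" is a list of rows, each an object with "delta_pos": the shift along the tool's x, y, z in mm, a list of three; "turn": the turn about the tool's z in rad; "jaw": the opening, from -1 (shut) to 1 (fully open). A call has 1 to 8 rows; each row shifts and turns the commanded pose from where the row before left it, along the tool's axes as they then stand; what a row does not reach is not made up. A row lasts 1/12 s, in which the tool goes at most 41.7 mm and 7.16 degrees, less where a joint would pass 70% of its speed; a pose out of reach is approached as far as the arm can. A call is refused whole if a number of a shift passes 41.7 or a number of a turn 0.125, either way. A call with a gripper value outside its range is refused whole. The fingers move at their own pace and stop on an object; "grip_force" is the grip in N (left out, the last holds). Time passes only in rows, so rows that do not move let the fingers close. It gives the time, the measured TCP pose, the force, the opening and the grip force at its end, in the units of the state.
- bot.read_state(): the state, without advancing time (a new reading comes with each control period).
- bot.read_camera(name): name is "side" or "top" or "wrist"; returns a dict with "pixels" (400x640x3 uint8, red, green, blue), "fovy" (degrees; the focal length in pixels is half the picture's height over the tangent of half this angle, whatever the lens; pixels are square), "cx", "cy" (the principal point, pixels), "camera_from_world" (4x4, takes a point from world to camera coordinates); the wrist camera has in their place "hand_eye" (4x4, takes a point from camera to tool coordinates, whose origin is the TCP and whose axes are the flange's). Camera axes: x right, y down, z forward; pixel columns grow to the right and rows downward; lengths in m; the calibration is good to about 2 mm. A picture is of the moment at which its call begins: read the wrist's pose just before it. There is no depth.
- bot.finish_job(): hands the job in; it is judged then, once.
The state is a dict: "time": time; "q": joint angles; "joint_vel": joint speeds; "joint_torque": joint torques, N m; "tool_pos": TCP position; "tcp_rot": TCP orientation; "wrist_force": force on the tool from outside, world axes, zero at the start; "torque": the same for the moment, N m; "width": opening from 0.0 (shut) to 1.0 (fully open); "grip_force": force on a finger pad.
Only numpy, scipy, OpenCV 4.12 (cv2) and the standard library are available. Lean on these libraries where they do the work, as an engineer would, in place of code of your own. Each camera call takes 0.05 s, during which the arm holds its last target. There are 200 camera calls.

## Working session

There is one attempt and no reset: what is moved stays moved. The work goes in short steps, Python scripts to look and compute and a tool call to move; the robot and the scene stay as the last step left them, time stands still between calls to the robot, and variables do not carry over. Pictures are saved under pics/ and viewed, at most 10 in all, crops included, and the job is handed in when it is done.

Besides the shell and the picture viewer there is one more tool, called by a JSON object that holds its "op" and its "data", one argument or row to a line. drive_tool: Moves the arm, as the interface text tells. Its arguments: {"type":"object","properties":{"increments":{"type":"array"},"grip_force":{"type":"number"}},"required":["increments"]}

```bash
mkdir -p pics; ls
python3 - <<'E'
from workcell import bot
import cv2,pickle
s=bot.read_state();print(s)
d={}
for n in ("top","side"):
    c=bot.read_camera(n);d[n]=c
    cv2.imwrite(f"pics/{n}0.png",cv2.cvtColor(c["pixels"],cv2.COLOR_RGB2BGR))
    print(n,c["fovy"],c["cx"],c["cy"],c["camera_from_world"])
pickle.dump(d,open("c0.pkl","wb"))
E
```

```text
pics
{'time': 0.0, 'q': array([-1.30188607e+00,  2.64746170e-01,  1.60534993e+00,  1.22430308e-05,
        1.27368797e+00, -3.68836713e-02]), 'joint_vel': array([-0.0013139 ,  0.00181189,  0.00202712, -0.00279471,  0.00010739,
       -0.00135991]), 'joint_torque': array([ 3.20944513e-03, -5.15108728e+01, -3.67313755e+01,  3.22911183e-04,
        1.26979940e-02,  2.30150427e-06]), 'tool_pos': array([ 0.2031308 , -0.64335962,  0.4033793 ]), 'tcp_rot': array([-3.10279108e+00, -4.78133345e-01,  3.79931200e-04]), 'wrist_force': array([-1.00530403, -0.51932464,  0.21981351]), 'torque': array([ 0.02125978, -0.08531687, -0.00102955]), 'grip_force': 0.0, 'width': 0.9985895797377189}
top 47.162311958875016 324.53362408472674 205.70271832372825 [[-7.56065654e-05 -9.99871653e-01 -1.60209508e-02  7.00279765e-02]
 [-9.97994944e-01  1.08946962e-03 -6.32843102e-02  5.15488065e-01]
 [ 6.32936423e-02  1.59840431e-02 -9.97866938e-01  1.48065537e+00]
 [ 0.00000000e+00  0.00000000e+00  0.00000000e+00  1.00000000e+00]]
side 53.94491785527197 323.9678261098119 202.04926759760426 [[-0.53757578 -0.84320923  0.00323724  0.34798026]
 [-0.69401664  0.44027323 -0.56964935  0.39110175]
 [ 0.47890832 -0.3084764  -0.82188146  1.20593233]
 [ 0.          0.          0.          1.        ]]
```

View pics/top0.png

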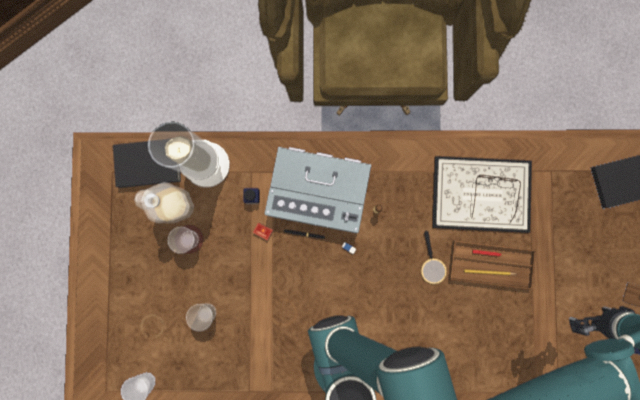

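View pics/side0.png

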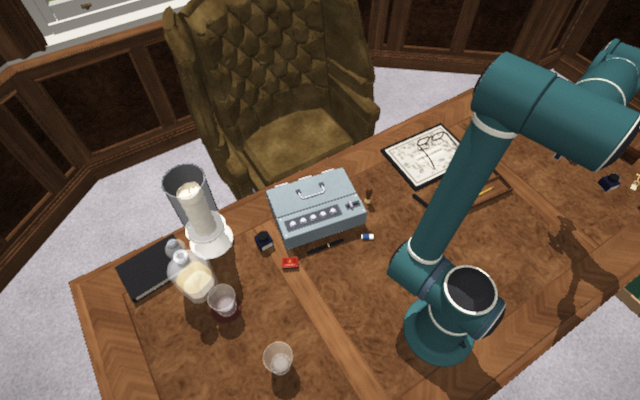

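The top view shows the box near (318,190). The key row runs from (281,203) to (330,211), with the catch near (350,216). The side view shows the keys at about (293,223) to (333,211). Next I'll enlarge both.

```bash
cat > h.py <<'E'
import numpy as np
def K(c):
    f=200/np.tan(np.radians(c["fovy"])/2);return np.array([[f,0,c["cx"]],[0,f,c["cy"]],[0,0,1]])
def onplane(c,uv,z):
    T=c["camera_from_world"];R,t=T[:3,:3],T[:3,3];o=-R.T@t
    d=R.T@np.linalg.solve(K(c),[*uv,1]);return o+d*(z-o[2])/d[2]
def proj(c,p):
    T=c["camera_from_world"];q=K(c)@(T[:3,:3]@p+T[:3,3]);return q[:2]/q[2]
E
python3 - <<'E'
import pickle,cv2,numpy as np
from h import *
d=pickle.load(open("c0.pkl","rb"))
t=cv2.resize(d["top"]["pixels"][185:235,260:390],None,fx=6,fy=6,interpolation=cv2.INTER_CUBIC)
s=cv2.resize(d["side"]["pixels"][195:240,260:390],None,fx=6,fy=6,interpolation=cv2.INTER_CUBIC)
cv2.imwrite("pics/crop.png",np.vstack([t,s])[...,::-1])
# key blobs: dark surrounds, bright centres
for n,roi in(("top",(192,225,265,362)),("side",(200,235,278,365))):
    c=d[n];g=cv2.cvtColor(c["pixels"],cv2.COLOR_RGB2GRAY)[roi[0]:roi[1],roi[2]:roi[3]]
    g=cv2.resize(g,None,fx=4,fy=4,interpolation=cv2.INTER_CUBIC)
    for th in (150,180):
        N,l,st,ce=cv2.connectedComponentsWithStats((g>th).astype(np.uint8))
        for i in range(1,N):
            if 150<st[i,4]<1500:
                uv=(ce[i]+.5)/4-.5+[roi[2],roi[0]];print(n,th,st[i,4],uv.round(1),onplane(c,uv,.09).round(4))
E
```

```text
top 150 641 [280.6 202.8] [0.5202 0.2054 0.09  ]
top 150 646 [291.7 205. ] [0.5133 0.1707 0.09  ]
top 150 678 [303.1 207.1] [0.5066 0.1352 0.09  ]
top 150 654 [314.3 209.3] [0.4997 0.1003 0.09  ]
top 150 641 [325.8 211.5] [0.4929 0.0648 0.09  ]
top 180 466 [280.5 202.7] [0.5204 0.2056 0.09  ]
top 180 463 [291.6 204.9] [0.5134 0.1709 0.09  ]
top 180 502 [303.1 207.1] [0.5067 0.1352 0.09  ]
top 180 231 [359.5 207.7] [ 0.5044 -0.0399  0.09  ]
top 180 472 [314.3 209.3] [0.4999 0.1004 0.09  ]
top 180 253 [267.9 211.5] [0.493  0.2448 0.09  ]
top 180 472 [325.8 211.4] [0.493  0.0647 0.09  ]
side 150 400 [332.4 209.9] [0.4922 0.0649 0.09  ]
side 150 403 [322.5 213.1] [0.4993 0.1006 0.09  ]
side 150 451 [312.5 216.5] [0.5058 0.1368 0.09  ]
side 150 468 [302.7 219.7] [0.5126 0.1714 0.09  ]
side 150 464 [292.2 223.1] [0.5198 0.2079 0.09  ]
side 180 280 [332.4 209.7] [0.4926 0.0646 0.09  ]
side 180 296 [322.5 213. ] [0.4996 0.1004 0.09  ]
side 180 307 [312.7 216.2] [0.5064 0.1356 0.09  ]
side 180 325 [302.7 219.5] [0.5133 0.171  0.09  ]
side 180 341 [292.2 223. ] [0.5202 0.2076 0.09  ]
```

View pics/crop.png

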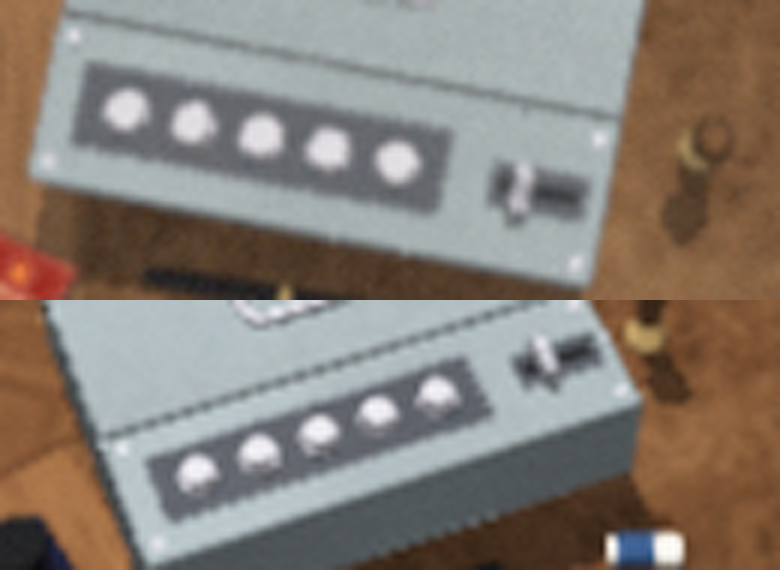

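The top and side views agree to about 1 mm: key 2 (0.513, 0.171), key 3 (0.5065, 0.1355), key 5 (0.493, 0.065). The row runs along (-0.190, -0.982). I'll align tool y with it, close the fingers and move over.

{"op": "drive_tool", "data": {
  "increments": [
    {"delta_pos": [0, 0, 0], "turn": 0.124, "jaw": -1},
    {"delta_pos": [0, 0, 0], "turn": 0.124, "jaw": -1},
    {"delta_pos": [0, 0, 0], "turn": 0.124, "jaw": -1},
    {"delta_pos": [0, 0, 0], "turn": 0.124, "jaw": -1},
    {"delta_pos": [25, -25, 0], "turn": 0, "jaw": -1},
    {"delta_pos": [25, -30, 0], "turn": 0, "jaw": -1},
    {"delta_pos": [25, -30, 0], "turn": 0, "jaw": -1},
    {"delta_pos": [25, -30, 0], "turn": 0, "jaw": -1}
  ],
  "grip_force": 20
}}

```text
time: 0.77
tool_pos: [0.3238, -0.5486, 0.4039]
tcp_rot: [-3.126, 0.3, 0.001]
wrist_force: [0.5, -0.6, 0.6]
width: -0.003
grip_force: 0.0
```

{"op": "drive_tool", "data": {
  "increments": [
    {"delta_pos": [20, -36, 0], "turn": 0, "jaw": -1},
    {"delta_pos": [20, -36, 0], "turn": 0, "jaw": -1},
    {"delta_pos": [10, -40, 0], "turn": 0, "jaw": -1},
    {"delta_pos": [0, -40, 0], "turn": 0, "jaw": -1},
    {"delta_pos": [0, -40, 0], "turn": 0, "jaw": -1},
    {"delta_pos": [0, -40, 0], "turn": 0, "jaw": -1},
    {"delta_pos": [0, -40, 0], "turn": 0, "jaw": -1},
    {"delta_pos": [0, -40, 0], "turn": 0, "jaw": -1}
  ]
}}

```text
time: 1.43
tool_pos: [0.431, -0.2508, 0.4042]
tcp_rot: [-3.127, 0.299, 0.001]
wrist_force: [0.7, -0.4, 0.1]
width: 0.0
grip_force: 0.0
```

{"op": "drive_tool", "data": {
  "increments": [
    {"delta_pos": [0, -40, 0], "turn": 0, "jaw": -1},
    {"delta_pos": [0, -40, 0], "turn": 0, "jaw": -1},
    {"delta_pos": [0, -40, 0], "turn": 0, "jaw": -1},
    {"delta_pos": [0, -40, 0], "turn": 0, "jaw": -1},
    {"delta_pos": [0, -40, 0], "turn": 0, "jaw": -1},
    {"delta_pos": [0, -40, 0], "turn": 0, "jaw": -1},
    {"delta_pos": [0, -40, 0], "turn": 0, "jaw": -1},
    {"delta_pos": [0, 0, 0], "turn": 0, "jaw": -1}
  ]
}}

```text
time: 2.1
tool_pos: [0.4844, 0.0279, 0.4045]
tcp_rot: [-3.125, 0.288, 0.0]
wrist_force: [-0.5, -1.7, -0.7]
width: -0.004
grip_force: 0.0
```

{"op": "drive_tool", "data": {
  "increments": [
    {"delta_pos": [2, -36, 0], "turn": 0, "jaw": -1},
    {"delta_pos": [0, -36, 0], "turn": 0, "jaw": -1},
    {"delta_pos": [0, -36, 25], "turn": 0, "jaw": -1},
    {"delta_pos": [0, -30, 25], "turn": 0, "jaw": -1},
    {"delta_pos": [0, -8, 25], "turn": 0, "jaw": -1},
    {"delta_pos": [0, 0, 25], "turn": 0, "jaw": -1},
    {"delta_pos": [0, 0, 0], "turn": 0, "jaw": -1},
    {"delta_pos": [0, 0, 0], "turn": 0, "jaw": -1}
  ]
}}

```text
time: 2.77
tool_pos: [0.5124, 0.163, 0.304]
tcp_rot: [3.125, -0.298, -0.008]
wrist_force: [-1.0, 0.0, 0.4]
width: 0.001
grip_force: 0.0
```

```bash
cat > look.py <<'E'
import sys,cv2,numpy as np
from workcell import bot
from scipy.spatial.transform import Rotation as R
s=bot.read_state();r=R.from_rotvec(s["tcp_rot"]).as_matrix()
tip=s["tool_pos"]+r[:,2]*.173
print("tip",tip.round(4),"F",s["wrist_force"].round(2),"t",s["time"],"\n",r.round(3))
K={"key2":(.5133,.1710,.09),"key3":(.5066,.1354,.09),"key5":(.4929,.0648,.09),"catchface":(.4814,.0048,.088)}
for k,p in K.items(): print(k,((r.T@(np.array(p)-tip))*1000).round(1))
if len(sys.argv)>2:
    n,o=sys.argv[1:3];c=bot.read_camera(n);im=c["pixels"]
    if n=="wrist": print(c["hand_eye"].round(4).tolist(),c["fovy"],c["cx"],c["cy"])
    if n=="side": im=cv2.resize(im[150:250,260:390],None,fx=6,fy=6,interpolation=cv2.INTER_CUBIC)
    if n=="top": im=cv2.resize(im[150:250,260:390],None,fx=6,fy=6,interpolation=cv2.INTER_CUBIC)
    cv2.imwrite(f"pics/{o}.png",im[...,::-1])
E
python3 look.py wrist w1
```

```text
tip [0.5115 0.1627 0.131 ] F [-1.04  0.01  0.37] t 2.7667 
 [[ 0.982 -0.189 -0.005]
 [-0.189 -0.982 -0.002]
 [-0.005  0.002 -1.   ]]
key2 [ 0.4 -8.6 41. ]
key3 [ 0.5 27.7 41.1]
key5 [ 0.4 99.6 41.3]
catchface [  0.4 160.7  43.4]
[[-0.0003, -0.9626, -0.2709, 0.0689], [1.0, 0.0, -0.001, -0.0007], [0.001, -0.2709, 0.9626, 0.0303], [0.0, 0.0, 0.0, 1.0]] 59.87946723044809 318.14844796856005 202.57608891164142
```

View pics/w1.png

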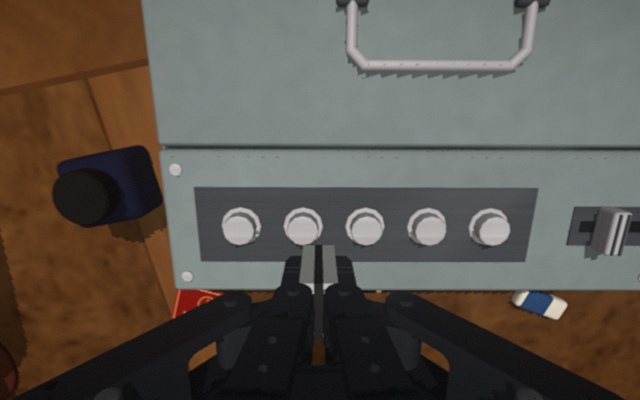

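The wrist view shows the shut fingertips at (320,247), just right of key 2 at (302,225). The keys are at cols 240–490 and the catch at (612,230). I'll shift over key 2 and come down.

{"op": "drive_tool", "data": {
  "increments": [
    {"delta_pos": [2, -9, 0], "turn": 0, "jaw": -1},
    {"delta_pos": [0, 0, 10], "turn": 0, "jaw": -1},
    {"delta_pos": [0, 0, 10], "turn": 0, "jaw": -1},
    {"delta_pos": [0, 0, 10], "turn": 0, "jaw": -1},
    {"delta_pos": [0, 0, 5], "turn": 0, "jaw": -1},
    {"delta_pos": [0, 0, 0], "turn": 0, "jaw": -1},
    {"delta_pos": [0, 0, 0], "turn": 0, "jaw": -1}
  ]
}}

```text
time: 3.4
tool_pos: [0.5167, 0.1717, 0.27]
tcp_rot: [3.127, -0.299, -0.003]
wrist_force: [0.1, 0.9, -0.2]
width: -0.002
grip_force: 0.0
```

```bash
python3 look.py wrist w2
```

```text
tip [0.5164 0.1716 0.097 ] F [ 0.08  0.95 -0.2 ] t 3.4 
 [[ 0.982 -0.189 -0.002]
 [-0.189 -0.982 -0.001]
 [-0.002  0.001 -1.   ]]
key2 [-2.9  1.2  7. ]
key3 [-2.7 37.4  7.1]
key5 [ -2.8 109.3   7.1]
catchface [ -2.7 170.4   9.2]
[[-0.0003, -0.9626, -0.2709, 0.0689], [1.0, 0.0, -0.001, -0.0007], [0.001, -0.2709, 0.9626, 0.0303], [0.0, 0.0, 0.0, 1.0]] 59.87946723044809 318.14844796856005 202.57608891164142
```

View pics/w2.png

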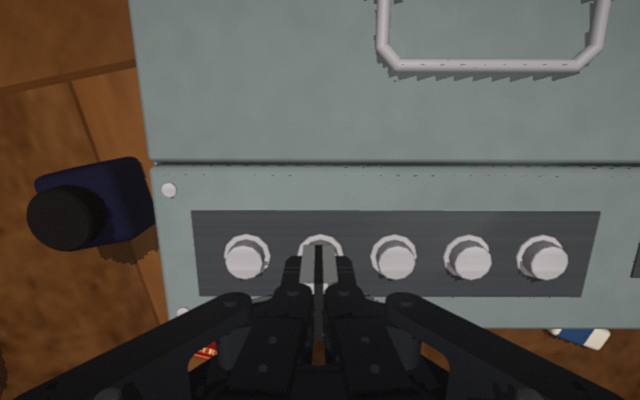

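The fingertip (320,247) is centred over key 2; its neighbours are at (246,259) and (395,259). I'll press slowly.

{"op": "drive_tool", "data": {
  "increments": [
    {"delta_pos": [0, 0, 3], "turn": 0, "jaw": -1},
    {"delta_pos": [0, 0, 2], "turn": 0, "jaw": -1},
    {"delta_pos": [0, 0, 2], "turn": 0, "jaw": -1},
    {"delta_pos": [0, 0, 1], "turn": 0, "jaw": -1},
    {"delta_pos": [0, 0, 1], "turn": 0, "jaw": -1},
    {"delta_pos": [0, 0, 0], "turn": 0, "jaw": -1}
  ]
}}

```text
time: 3.95
tool_pos: [0.5171, 0.1719, 0.262]
tcp_rot: [-3.127, 0.298, -0.0]
wrist_force: [0.2, -0.5, 0.4]
width: 0.001
grip_force: 0.4
```

{"op": "drive_tool", "data": {
  "increments": [
    {"delta_pos": [0, 0, 1], "turn": 0, "jaw": -1},
    {"delta_pos": [0, 0, 1], "turn": 0, "jaw": -1},
    {"delta_pos": [0, 0, 1], "turn": 0, "jaw": -1},
    {"delta_pos": [0, 0, 0], "turn": 0, "jaw": -1}
  ]
}}

```text
time: 4.28
tool_pos: [0.5171, 0.1719, 0.2588]
tcp_rot: [-3.127, 0.298, -0.0]
wrist_force: [0.0, -0.2, 1.7]
width: 0.001
grip_force: 0.6
```

{"op": "drive_tool", "data": {
  "increments": [
    {"delta_pos": [0, 0, 1], "turn": 0, "jaw": -1},
    {"delta_pos": [0, 0, 1], "turn": 0, "jaw": -1},
    {"delta_pos": [0, 0, 0], "turn": 0, "jaw": -1}
  ]
}}

```text
time: 4.53
tool_pos: [0.5171, 0.1719, 0.2567]
tcp_rot: [-3.127, 0.298, -0.0]
wrist_force: [0.8, 0.9, 1.1]
width: -0.003
grip_force: 0.4
```

{"op": "drive_tool", "data": {
  "increments": [
    {"delta_pos": [0, 0, 1], "turn": 0, "jaw": -1},
    {"delta_pos": [0, 0, 0], "turn": 0, "jaw": -1}
  ]
}}

```text
time: 4.7
tool_pos: [0.5172, 0.1719, 0.2564]
tcp_rot: [-3.127, 0.298, -0.0]
wrist_force: [-2.4, -0.6, 6.1]
width: -0.0
grip_force: 2.7
```

The force rose at the stop. I'll nudge a little further, hold, lift and check.

{"op": "drive_tool", "data": {
  "increments": [
    {"delta_pos": [0, 0, 0.5], "turn": 0, "jaw": -1},
    {"delta_pos": [0, 0, 0], "turn": 0, "jaw": -1},
    {"delta_pos": [0, 0, -10], "turn": 0, "jaw": -1},
    {"delta_pos": [0, 0, -15], "turn": 0, "jaw": -1},
    {"delta_pos": [0, 36, 0], "turn": 0, "jaw": -1},
    {"delta_pos": [0, 36, 0], "turn": 0, "jaw": -1},
    {"delta_pos": [0, 36, 0], "turn": 0, "jaw": -1},
    {"delta_pos": [0, 0, 0], "turn": 0, "jaw": -1}
  ]
}}

```text
time: 5.37
tool_pos: [0.4953, 0.0619, 0.2802]
tcp_rot: [3.124, -0.303, -0.002]
wrist_force: [0.1, 0.5, -0.4]
width: -0.003
grip_force: 0.0
```

{"op": "drive_tool", "data": {
  "increments": [
    {"delta_pos": [0, 0, 6], "turn": 0, "jaw": -1},
    {"delta_pos": [0, 0, 6], "turn": 0, "jaw": -1},
    {"delta_pos": [0, 0, 0], "turn": 0, "jaw": -1},
    {"delta_pos": [0, 0, 0], "turn": 0, "jaw": -1}
  ]
}}

```text
time: 5.7
tool_pos: [0.4965, 0.0668, 0.2675]
tcp_rot: [3.128, -0.296, -0.003]
wrist_force: [0.2, 0.5, -0.4]
width: 0.001
grip_force: 0.0
```

```bash
python3 look.py wrist w3
```

```text
tip [0.4962 0.0668 0.0945] F [ 0.17  0.52 -0.45] t 5.7 
 [[ 0.982 -0.188 -0.002]
 [-0.188 -0.982  0.   ]
 [-0.002  0.    -1.   ]]
key2 [  -2.7 -105.5    4.5]
key3 [ -2.6 -69.3   4.5]
key5 [-2.8  2.6  4.5]
catchface [-2.8 63.7  6.5]
[[-0.0003, -0.9626, -0.2709, 0.0689], [1.0, 0.0, -0.001, -0.0007], [0.001, -0.2709, 0.9626, 0.0303], [0.0, 0.0, 0.0, 1.0]] 59.87946723044809 318.14844796856005 202.57608891164142
```

View pics/w3.png

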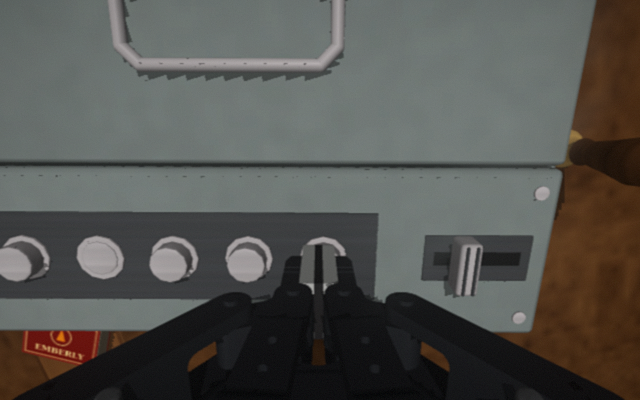

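Key 2 at (100,257) is visibly down and the others are up. The finger is over key 5 (322,255). I'll shift 2 mm and press down to the same height.

{"op": "drive_tool", "data": {
  "increments": [
    {"delta_pos": [0, 2, 0], "turn": 0, "jaw": -1},
    {"delta_pos": [0, 0, 3], "turn": 0, "jaw": -1},
    {"delta_pos": [0, 0, 2], "turn": 0, "jaw": -1},
    {"delta_pos": [0, 0, 2], "turn": 0, "jaw": -1},
    {"delta_pos": [0, 0, 1], "turn": 0, "jaw": -1},
    {"delta_pos": [0, 0, 1], "turn": 0, "jaw": -1},
    {"delta_pos": [0, 0, 1], "turn": 0, "jaw": -1},
    {"delta_pos": [0, 0, 0], "turn": 0, "jaw": -1}
  ]
}}

```text
time: 6.42
tool_pos: [0.4964, 0.064, 0.2584]
tcp_rot: [-3.127, 0.298, -0.001]
wrist_force: [-0.2, 1.5, 1.1]
width: -0.001
grip_force: 0.6
```

{"op": "drive_tool", "data": {
  "increments": [
    {"delta_pos": [0, 0, 1], "turn": 0, "jaw": -1},
    {"delta_pos": [0, 0, 0], "turn": 0, "jaw": -1}
  ]
}}

```text
time: 6.58
tool_pos: [0.4963, 0.0639, 0.2574]
tcp_rot: [-3.127, 0.298, -0.001]
wrist_force: [0.8, 1.8, 1.0]
width: -0.001
grip_force: 0.7
```

{"op": "drive_tool", "data": {
  "increments": [
    {"delta_pos": [0, 0, 1], "turn": 0, "jaw": -1},
    {"delta_pos": [0, 0, 0.7], "turn": 0, "jaw": -1},
    {"delta_pos": [0, 0, 0], "turn": 0, "jaw": -1}
  ]
}}

```text
time: 6.83
tool_pos: [0.4964, 0.0639, 0.2564]
tcp_rot: [-3.127, 0.298, -0.0]
wrist_force: [-2.0, 2.0, 6.7]
width: 0.001
grip_force: 3.4
```

Same height and force as key 2's stop. Next is key 3.

{"op": "drive_tool", "data": {
  "increments": [
    {"delta_pos": [0, 0, 0.5], "turn": 0, "jaw": -1},
    {"delta_pos": [0, 0, 0], "turn": 0, "jaw": -1},
    {"delta_pos": [0, 0, -10], "turn": 0, "jaw": -1},
    {"delta_pos": [0, 0, -15], "turn": 0, "jaw": -1},
    {"delta_pos": [0, -36, 0], "turn": 0, "jaw": -1},
    {"delta_pos": [0, -36, 0], "turn": 0, "jaw": -1},
    {"delta_pos": [0, 0, 0], "turn": 0, "jaw": -1},
    {"delta_pos": [0, 0, 0], "turn": 0, "jaw": -1}
  ]
}}

```text
time: 7.5
tool_pos: [0.51, 0.1357, 0.2803]
tcp_rot: [3.127, -0.294, 0.0]
wrist_force: [0.6, -0.6, -0.3]
width: 0.001
grip_force: 0.0
```

{"op": "drive_tool", "data": {
  "increments": [
    {"delta_pos": [0, 0, 6], "turn": 0, "jaw": -1},
    {"delta_pos": [0, 0, 6], "turn": 0, "jaw": -1},
    {"delta_pos": [0, 0, 0], "turn": 0, "jaw": -1},
    {"delta_pos": [0, 0, 0], "turn": 0, "jaw": -1}
  ]
}}

```text
time: 7.83
tool_pos: [0.5092, 0.1336, 0.267]
tcp_rot: [3.126, -0.3, -0.004]
wrist_force: [-0.4, -0.2, 0.1]
width: -0.001
grip_force: 0.0
```

```bash
python3 look.py wrist w4
```

```text
tip [0.5087 0.1335 0.094 ] F [-0.42 -0.18  0.12] t 7.8333 
 [[ 0.982 -0.19  -0.002]
 [-0.19  -0.982 -0.001]
 [-0.002  0.001 -1.   ]]
key2 [ -2.6 -37.7   3.9]
key3 [-2.5 -1.5  4. ]
key5 [-2.5 70.4  4.1]
catchface [ -2.3 131.5   6.1]
[[-0.0003, -0.9626, -0.2709, 0.0689], [1.0, 0.0, -0.001, -0.0007], [0.001, -0.2709, 0.9626, 0.0303], [0.0, 0.0, 0.0, 1.0]] 59.87946723044809 318.14844796856005 202.57608891164142
```

View pics/w4.png

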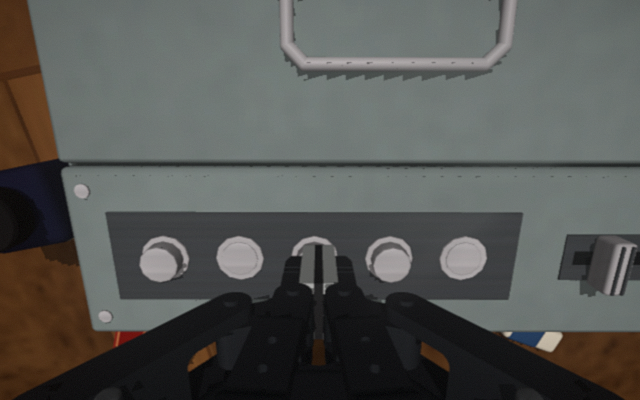

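Keys 2 (240,257) and 5 (463,257) are down, and keys 1 and 4 are up. The finger is over key 3 (316,255), so I'll press it.

{"op": "drive_tool", "data": {
  "increments": [
    {"delta_pos": [0, -1, 0], "turn": 0, "jaw": -1},
    {"delta_pos": [0, 0, 3], "turn": 0, "jaw": -1},
    {"delta_pos": [0, 0, 2], "turn": 0, "jaw": -1},
    {"delta_pos": [0, 0, 1], "turn": 0, "jaw": -1},
    {"delta_pos": [0, 0, 1], "turn": 0, "jaw": -1},
    {"delta_pos": [0, 0, 1], "turn": 0, "jaw": -1},
    {"delta_pos": [0, 0, 1], "turn": 0, "jaw": -1},
    {"delta_pos": [0, 0, 0], "turn": 0, "jaw": -1}
  ]
}}

```text
time: 8.55
tool_pos: [0.5102, 0.1356, 0.2592]
tcp_rot: [3.127, -0.298, 0.001]
wrist_force: [1.3, -1.6, 1.7]
width: -0.002
grip_force: 0.7
```

{"op": "drive_tool", "data": {
  "increments": [
    {"delta_pos": [0, 0, 1], "turn": 0, "jaw": -1},
    {"delta_pos": [0, 0, 0.6], "turn": 0, "jaw": -1},
    {"delta_pos": [0, 0, 0], "turn": 0, "jaw": -1}
  ]
}}

```text
time: 8.8
tool_pos: [0.5102, 0.1356, 0.2576]
tcp_rot: [-3.127, 0.298, -0.001]
wrist_force: [0.7, -1.0, 1.3]
width: -0.003
grip_force: 0.8
```

{"op": "drive_tool", "data": {
  "increments": [
    {"delta_pos": [0, 0, 1], "turn": 0, "jaw": -1},
    {"delta_pos": [0, 0, 0.8], "turn": 0, "jaw": -1},
    {"delta_pos": [0, 0, 0], "turn": 0, "jaw": -1}
  ]
}}

```text
time: 9.05
tool_pos: [0.5103, 0.1356, 0.2564]
tcp_rot: [-3.127, 0.298, -0.0]
wrist_force: [-0.7, -1.3, 5.4]
width: -0.003
grip_force: 3.0
```

Key 3 has bottomed. I'll hold, lift, and move to the free deck between key 5 and the catch.

{"op": "drive_tool", "data": {
  "increments": [
    {"delta_pos": [0, 0, 0.5], "turn": 0, "jaw": -1},
    {"delta_pos": [0, 0, 0], "turn": 0, "jaw": -1},
    {"delta_pos": [0, 0, -10], "turn": 0, "jaw": -1},
    {"delta_pos": [0, 0, -17], "turn": 0, "jaw": -1},
    {"delta_pos": [0, 35, 0], "turn": 0, "jaw": -1},
    {"delta_pos": [0, 35, 0], "turn": 0, "jaw": -1},
    {"delta_pos": [0, 35, 0], "turn": 0, "jaw": -1},
    {"delta_pos": [0, 0, 0], "turn": 0, "jaw": -1}
  ]
}}

```text
time: 9.72
tool_pos: [0.4887, 0.0289, 0.282]
tcp_rot: [3.125, -0.303, -0.003]
wrist_force: [-0.2, -0.7, -0.2]
width: 0.003
grip_force: 0.0
```

{"op": "drive_tool", "data": {
  "increments": [
    {"delta_pos": [0, 0, 0], "turn": 0, "jaw": -1},
    {"delta_pos": [0, 0, 6], "turn": 0, "jaw": -1},
    {"delta_pos": [0, 0, 0], "turn": 0, "jaw": -1},
    {"delta_pos": [0, 0, 0], "turn": 0, "jaw": -1}
  ]
}}

```text
time: 10.05
tool_pos: [0.49, 0.0335, 0.2756]
tcp_rot: [-3.127, 0.296, 0.002]
wrist_force: [0.6, 0.1, -0.7]
width: -0.004
grip_force: 0.0
```

```bash
python3 look.py wrist w5
```

```text
tip [0.4898 0.0336 0.1026] F [ 0.55  0.15 -0.74] t 10.05 
 [[ 0.982 -0.188 -0.001]
 [-0.188 -0.982  0.   ]
 [-0.002 -0.    -1.   ]]
key2 [  -2.7 -139.4   12.6]
key3 [  -2.6 -103.2   12.6]
key5 [ -2.8 -31.3  12.6]
catchface [-2.8 29.8 14.6]
[[-0.0003, -0.9626, -0.2709, 0.0689], [1.0, 0.0, -0.001, -0.0007], [0.001, -0.2709, 0.9626, 0.0303], [0.0, 0.0, 0.0, 1.0]] 59.87946723044809 318.14844796856005 202.57608891164142
```

View pics/w5.png

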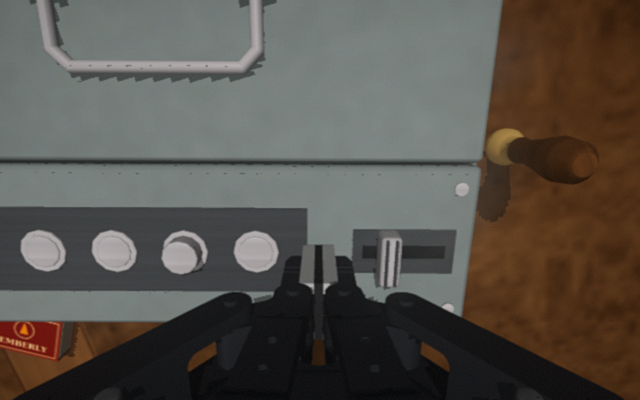

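Keys 2, 3 and 5 (42, 112 and 256 px) are down and key 4 (183,255) is up. The finger stands in the gap at 318, with the catch tab at 389. I'll lower and approach.

{"op": "drive_tool", "data": {
  "increments": [
    {"delta_pos": [0, 0, 6], "turn": 0, "jaw": -1},
    {"delta_pos": [0, 0, 6], "turn": 0, "jaw": -1},
    {"delta_pos": [0, 0, 4], "turn": 0, "jaw": -1},
    {"delta_pos": [0, 4, 0], "turn": 0, "jaw": -1},
    {"delta_pos": [0, 4, 0], "turn": 0, "jaw": -1},
    {"delta_pos": [0, 4, 0], "turn": 0, "jaw": -1},
    {"delta_pos": [0, 2, 0], "turn": 0, "jaw": -1},
    {"delta_pos": [0, 0, 0], "turn": 0, "jaw": -1}
  ]
}}

```text
time: 10.77
tool_pos: [0.4876, 0.0181, 0.2606]
tcp_rot: [3.127, -0.3, 0.001]
wrist_force: [0.2, 0.6, -0.3]
width: -0.001
grip_force: 0.0
```

{"op": "drive_tool", "data": {
  "increments": [
    {"delta_pos": [0, 2, 0], "turn": 0, "jaw": -1},
    {"delta_pos": [0, 2, 0], "turn": 0, "jaw": -1},
    {"delta_pos": [0, 2, 0], "turn": 0, "jaw": -1},
    {"delta_pos": [0, 1, 0], "turn": 0, "jaw": -1},
    {"delta_pos": [0, 0, 0], "turn": 0, "jaw": -1}
  ]
}}

```text
time: 11.18
tool_pos: [0.4864, 0.0118, 0.2605]
tcp_rot: [-3.127, 0.299, -0.001]
wrist_force: [0.8, 2.4, 0.2]
width: 0.003
grip_force: 1.1
```

Contact, about 2.4 N. I'll push across.

{"op": "drive_tool", "data": {
  "increments": [
    {"delta_pos": [0, 2, 0], "turn": 0, "jaw": -1},
    {"delta_pos": [0, 2, 0], "turn": 0, "jaw": -1},
    {"delta_pos": [0, 2, 0], "turn": 0, "jaw": -1},
    {"delta_pos": [0, 2, 0], "turn": 0, "jaw": -1},
    {"delta_pos": [0, 0, 0], "turn": 0, "jaw": -1}
  ]
}}

```text
time: 11.6
tool_pos: [0.4848, 0.0036, 0.2605]
tcp_rot: [3.127, -0.298, 0.001]
wrist_force: [0.7, 1.4, 0.8]
width: -0.001
grip_force: 1.0
```

{"op": "drive_tool", "data": {
  "increments": [
    {"delta_pos": [0, 2, 0], "turn": 0, "jaw": -1},
    {"delta_pos": [0, 2, 0], "turn": 0, "jaw": -1},
    {"delta_pos": [0, 1, 0], "turn": 0, "jaw": -1},
    {"delta_pos": [0, 1, 0], "turn": 0, "jaw": -1},
    {"delta_pos": [0, 0, 0], "turn": 0, "jaw": -1}
  ]
}}

```text
time: 12.02
tool_pos: [0.4837, -0.0017, 0.2605]
tcp_rot: [-3.126, 0.299, -0.001]
wrist_force: [1.7, 4.1, 0.7]
width: -0.004
grip_force: 2.3
```

{"op": "drive_tool", "data": {
  "increments": [
    {"delta_pos": [0, 1, 0], "turn": 0, "jaw": -1},
    {"delta_pos": [0, 1, 0], "turn": 0, "jaw": -1},
    {"delta_pos": [0, 1, 0], "turn": 0, "jaw": -1},
    {"delta_pos": [0, 0, 0], "turn": 0, "jaw": -1}
  ]
}}

```text
time: 12.35
tool_pos: [0.4835, -0.003, 0.2605]
tcp_rot: [-3.122, 0.301, -0.002]
wrist_force: [3.4, 13.9, 0.9]
width: -0.002
grip_force: 6.7
```

The catch is at its stop (force rising to 14 N). I'll back off, lift and look.

{"op": "drive_tool", "data": {
  "increments": [
    {"delta_pos": [0, -5, 0], "turn": 0, "jaw": -1},
    {"delta_pos": [0, -6, 0], "turn": 0, "jaw": -1},
    {"delta_pos": [-5, 0, -20], "turn": 0, "jaw": -1},
    {"delta_pos": [-15, 0, -30], "turn": 0, "jaw": -1},
    {"delta_pos": [-15, 0, -35], "turn": 0, "jaw": -1},
    {"delta_pos": [0, 0, -35], "turn": 0, "jaw": -1},
    {"delta_pos": [0, 0, -35], "turn": 0, "jaw": -1},
    {"delta_pos": [0, 0, 0], "turn": 0, "jaw": -1}
  ]
}}

```text
time: 13.02
tool_pos: [0.4524, 0.0123, 0.4231]
tcp_rot: [3.127, -0.298, 0.02]
wrist_force: [1.4, -0.1, 1.4]
width: -0.002
grip_force: 0.0
```

```bash
python3 look.py wrist w6
python3 - <<'E'
import cv2,numpy as np
from workcell import bot
w=cv2.imread("pics/w6.png");s=bot.read_camera("side")["pixels"][...,::-1]
s=cv2.resize(s[130:290,220:420],(500,400),interpolation=cv2.INTER_CUBIC)
cv2.imwrite("pics/f6.png",np.vstack([cv2.resize(w,(480,300)),cv2.resize(s,(480,300))]))
E
```

```text
tip [0.4546 0.0121 0.2501] F [ 1.37 -0.14  1.4 ] t 13.0167 
 [[ 0.982 -0.189  0.012]
 [-0.189 -0.982 -0.002]
 [ 0.012 -0.001 -1.   ]]
key2 [  25.7 -167.1  160.6]
key3 [  25.8 -130.8  160.6]
key5 [ 25.7 -58.9 160.5]
catchface [ 25.7   2.2 162.5]
[[-0.0003, -0.9626, -0.2709, 0.0689], [1.0, -0.0, -0.001, -0.0007], [0.001, -0.2709, 0.9626, 0.0303], [0.0, 0.0, 0.0, 1.0]] 59.87946723044809 318.14844796856005 202.57608891164142
```

View pics/f6.png

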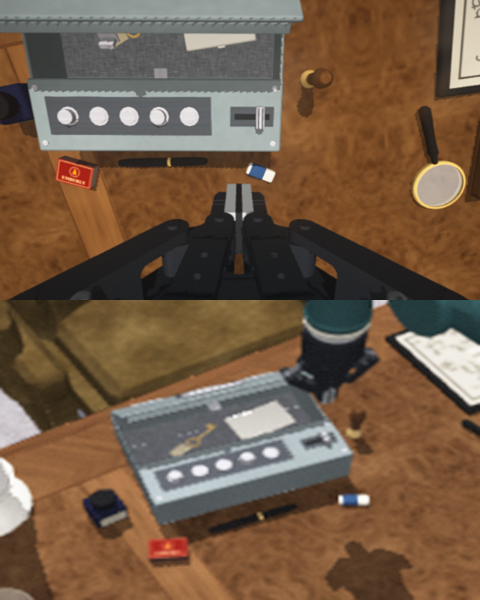

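The lid is open (box interior visible), the catch is across at (260,118) and the surrounding things are in place. I'll let it settle and hand in.

{"op": "drive_tool", "data": {
  "increments": [
    {"delta_pos": [0, 0, 0], "turn": 0, "jaw": -1},
    {"delta_pos": [0, 0, 0], "turn": 0, "jaw": -1},
    {"delta_pos": [0, 0, 0], "turn": 0, "jaw": -1},
    {"delta_pos": [0, 0, 0], "turn": 0, "jaw": -1},
    {"delta_pos": [0, 0, 0], "turn": 0, "jaw": -1},
    {"delta_pos": [0, 0, 0], "turn": 0, "jaw": -1},
    {"delta_pos": [0, 0, 0], "turn": 0, "jaw": -1},
    {"delta_pos": [0, 0, 0], "turn": 0, "jaw": -1}
  ]
}}

```text
time: 13.78
tool_pos: [0.4508, 0.0126, 0.4152]
tcp_rot: [3.127, -0.298, -0.0]
wrist_force: [-0.2, -0.7, 0.0]
width: 0.003
grip_force: 0.0
```

```bash
python3 -c "
from workcell import bot
print(bot.finish_job())"
```

```text
the job is handed in; nothing more can be done
None
```

I pressed keys 2, 5 and 3 in order and pushed the catch across; the last picture showed the lid open and the things around it in place, and the job is handed in (at about 14 s; no verdict was returned).

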